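Start the screw stopper, feel for crossed threads, close the pot

TASK

Close the blue insulated pot with the chrome screw stopper: lower its two lugs into a pair of notches in the mouth and turn it clockwise, gently, until its collar is down at the rim, then let go. Of the two pairs of notches one has a damaged thread that cannot be seen: if the stopper meets resistance early in the turn, do not force it, but turn it back, lift it out and start it in the other pair. Never press or twist hard against the pot, and leave the other things where they are.

Things in the scene. Friction and masses are not known exactly. Their poses are not given: they have to be found in the camera images.
- stopper_grip (a point): Chrome screw stopper, loose, about 0.14 kg, standing upright on its stem. This point: on its axis (own z, up), mid finger bar, 46 mm above its foot. Bar 44 mm long (own x), 14 mm thick (own y: pinch it across this), reaching 19 mm below to 14 mm above this point; straight below the bar a collar 60 mm across. A half turn about z makes no difference.
- stopper_collar (a point): Centre of the underside of the stopper's round collar (60 mm across, 4 mm thick), 18.3 mm above the foot, 27.7 mm below stopper_grip; same axes. Below it a black stem 28.6 mm across, its foot tapered to 19 mm.
- stopper_lugs (a point): Middle of the stopper's two lugs: a round cross pin 5 mm thick along own x (parallel to the bar), reaching 24 mm out from the axis either side; 3.5 mm above the foot, 42.5 mm below stopper_grip.
- mouth (a point): Centre of the open mouth of the blue insulated pot, level with the rim top, 80 mm above the console. The neck is 61 mm across. Inside it a black ring (inner diameter 32 mm, top flush with the rim) has four notches about 10 mm wide, a pair on own +x and -x, a pair on own +y and -y; the lugs must lie along own x or own y to go in. Own z is up.
- notch_x (a point): The +x notch at rim height, 20 mm from the mouth's axis; its twin lies opposite. One pair of notches (this or that of notch_y, by chance, not visible) has the damaged thread: there the clockwise turn jams hard about 0.25 rad (0.15 to 0.4) after the notch. Turned back to the notch, the stopper lifts out freely.
- notch_y (a point): The +y notch at rim height, 20 mm from the mouth's axis; its twin lies opposite. It looks just like notch_x. More than 30 N between stopper and pot, pressed or twisted, damages the thread; 0.1 N m about the axis is already clear resistance, normal turning takes less.
- thread (a point): On the mouth's axis, 9 mm below the rim: lug height when resting in a notch (collar underside then 5.8 mm above the rim). Turning clockwise seen from above, the stopper stays level for 0.1 rad, then sinks 5 mm evenly over 0.79 rad and meets a firm stop at about 0.89 rad, collar 0.8 mm above the rim: home. A roof 1 to 2 mm above the lugs slopes likewise, so let it down as it turns.
- pot: The blue insulated pot, 106 mm across, 80 mm high, fixed to the console; origin at the centre of its underside, same axes as mouth.
- game: Handheld game device lying flat, 82 x 190 x 14 mm (own x, y, z); origin at the centre of its underside. Bystander.
- phonestand: Orange silicone phone stand, 85 x 75 mm, 80 mm high; origin at the centre of its underside. Bystander.
- saltpig: White ceramic salt pig with coins in its mouth, about 106 mm across, 96 mm high; origin at the centre of its underside. Bystander.
- snackbox: Wooden snack box with hinged lid, shut, empty, 120 x 170 x 60 mm plus a lid knob; origin at the centre of its underside; fixed. Bystander.
Things that resemble listed ones, but are neither listed nor needed, are in the scene too. Of the things that look like the part that bears stopper_grip, the middle-sized one is meant.

How it is judged:
By the outcome, as a careful person would: the job done as asked, in the order asked, and still so for the second after the job is handed in, with the robot touching nothing.
It also fails if it takes over 72 s, if anything falls off the work surface, if the arm or the gripper's body presses on something with over 40 N, if the wrist force passes 120 N, or if a joint passes its speed limit or range.

ROBOT

A 6-joint arm with a two-finger parallel gripper is mounted at the origin on the work surface. World frame = base frame: x ahead of the robot, y to its left, z up, the work surface at z = 0. Lengths are in m, angles in rad, forces in N, time in s.
With the tool pointing down it reaches from about 0.425 to 0.95 m from the base axis. Payload 3.5 kg.
Tool frame: the origin (TCP) lies midway between the tips of the shut fingers; the grasp point (between the pads) lies 19 mm behind it (ctrl.pinch_z is the distance from the TCP to the grasp point, in m); z points along the fingers, y is the line along which they close (so a half turn about z gives the same grasp; the last joint's range is limited). The gripper opens to 85 mm and grips with 20 to 120 N. Pads are 22 mm wide; open, the fingers measure 114 mm over their backs; the gripper's body (76 mm by 85 mm) begins 54 mm behind the grasp point. The pads swing forward as they close: fully open they stand 13 mm farther back than shut.
Start: joints at [-1.278, 0.286, 1.577, -0, 1.279, -0.15], TCP at [0.289, -0.61, 0.231] pointing down, gripper open.
Joint ranges: [-2.77, 2.77], [-0.9, 2.22], [0.21, 2.48], [-1.53, 4.67], [0.24, 2.81], [-2.84, 2.84]. Speed limits (rad/s): [2.79, 2.79, 3.14, 3.14, 3.14, 3.14].

INTERFACE

Orientations are given as a unit quaternion [x, y, z, w].
In Python, from plant import get_state, viewer, sign_off, ctrl gives the robot as it stands. The module is installed in compiled form; this text tells all that it offers.
- The arm moves only by the shell command python3 -m handwheel 'ROWS' [FORCE]. ROWS is JSON, a list that holds one entry, the list of rows, each a list of 5 numbers: the finger opening in m, from 0 to 0.0854, then the shift along the tool's x, y, z in m, then the turn about the tool's z in degrees. In form: [[[claw, x, y, z, spin], ...]]. A call has 1 to 12 rows; each row shifts and turns the commanded pose from where the row before left it, along the tool's axes as they then stand; what a row does not reach is not made up. A row lasts 1/12 s, in which the tool goes at most 41.7 mm and 7.16 degrees, less where a joint would pass 70% of its speed; a pose out of reach is approached as far as the arm can. A call is refused whole if a number of a shift passes 0.0417 or a number of a turn 7.16, either way. A call with a gripper value outside its range is refused whole. The fingers move at their own pace and stop on an object; FORCE is the grip in N (left out, the last holds). Time passes only in rows, so rows that do not move let the fingers close. It gives the time, the measured TCP pose, the force, the opening and the grip force at its end, in the units of the state.
- get_state(): the state, without advancing time (a new reading comes with each control period).
- viewer.read_camera(name): name is "side" or "top" or "wrist"; returns the picture (480x640x3 uint8, blue, green, red); there is no depth.
- viewer.camera_params(name): a dict with "fov_y" (degrees; the focal length in pixels is half the picture's height over the tangent of half this angle, whatever the lens; pixels are square), "cx", "cy" (the principal point, pixels), "xyz" and "attitude" of the camera in the world; the wrist camera has in their place "hand_eye" (4x4, takes a point from camera to tool coordinates, whose origin is the TCP and whose axes are the flange's). Camera axes: x right, y up, looking along -z (the intrinsics and any distortion apply to the point x, -y, -z); pixel columns grow to the right and rows downward; lengths in m; the calibration is good to about 2 mm. A picture is of the moment at which its call begins: read the wrist's pose just before it. camera_params takes no time and is no camera call.
- sign_off(): hands the job in; it is judged then, once.
Trained networks look in the newest picture that a camera, given by its name, has taken for a name from the list of things; names that differ only in an ending like _2 or _b are one class to them, and where a whole thing is asked for, a point or a joint stands for the part that bears it (a point fixed in the world has none). Each returns a list of dicts, best first, with "confidence" (0 to 1); they miss things now and then, are a little off and sometimes report something else, mostly with a low value. They report only what shows in the picture. A call takes as long as a camera call. They do not tell look-alikes from the thing itself.
- viewer.look_for(camera, name): "extent" ([left, top, width, height] as shares, 0 to 1, of the picture: columns of its width, rows of its height, round what is visible of it).
- viewer.outline_of(camera, name): "mask" (480x640 bool, what is visible of it) and "extent" ([left, top, width, height] as shares, 0 to 1, of the picture: columns of its width, rows of its height, round what is visible of it).
- viewer.pinpoint(camera, name): "xy" ([column, row] as shares, 0 to 1, of the picture: columns of its width, rows of its height: a listed point, or the origin of a listed thing).
The state is a dict: "time": time; "qpos": joint angles; "dq": joint speeds; "joint_efforts": joint torques, N m; "eef_pos": TCP position; "tcp_rot": TCP orientation; "contact_force": force on the tool from outside, world axes, zero at the start; "wrist_torque": the same for the moment, N m; "opening": opening from 0.0 (shut) to 1.0 (fully open); "finger_force": force on a finger pad.
Only numpy, scipy, OpenCV 4.12 (cv2) and the standard library are available. Lean on these libraries where they do the work, as an engineer would, in place of code of your own. Each camera call takes 0.05 s, during which the arm holds its last target. There are 200 camera calls.

## Working session

There is one attempt and no reset: what is moved stays moved. The work goes in short steps, Python scripts to look and compute and a shell command to move; the robot and the scene stay as the last step left them, time stands still between calls to the robot, and variables do not carry over. Pictures are saved under pics/ and viewed, at most 10 in all, crops included, and the job is handed in when it is done.

```bash
mkdir -p pics; cat > h.py <<'E'
import numpy as np,cv2
from scipy.spatial.transform import Rotation as R
from plant import get_state, viewer, sign_off, ctrl
def cam(name,st=None):
    p=viewer.camera_params(name)
    f=240/np.tan(np.radians(p["fov_y"])/2)
    if "hand_eye" in p:
        st=st or get_state(); T=np.eye(4);T[:3,:3]=R.from_quat(st["tcp_rot"]).as_matrix();T[:3,3]=st["eef_pos"]
        M=T@np.array(p["hand_eye"]);return f,p["cx"],p["cy"],M[:3,:3],M[:3,3]
    return f,p["cx"],p["cy"],R.from_quat(p["attitude"]).as_matrix(),np.array(p["xyz"])
def ray(c,u,v):
    f,cx,cy,Rm,o=c; return o,Rm@np.array([(u-cx)/f,-(v-cy)/f,-1])
def at_z(c,u,v,z):
    o,d=ray(c,u,v); return o+d*(z-o[2])/d[2]
def proj(c,P):
    f,cx,cy,Rm,o=c; q=Rm.T@(np.array(P)-o); return cx+f*q[0]/-q[2], cy-f*q[1]/-q[2]
E
python3 - <<'E'
from h import *
for n in ["top","side","wrist"]:
    print(n,viewer.camera_params(n))
for n in ["top","side"]:
    im=viewer.read_camera(n); cv2.imwrite(f"pics/{n}0.png",im)
    for k in ["stopper_grip","stopper_collar","mouth","notch_x","notch_y"]:
        print(n,k,[(np.round(np.array(d["xy"])*[640,480],1).tolist(),round(d["confidence"],2)) for d in viewer.pinpoint(n,k)][:6])
print(get_state(), ctrl.pinch_z)
E
```

```text
top {'fov_y': 53.48298489757319, 'cx': 308.0056997684541, 'cy': 240.39624109244528, 'xyz': array([ 0.33752172, -0.02167104,  1.19957919]), 'attitude': array([-0.07777318,  0.07694902,  0.71695389, -0.68848188])}
side {'fov_y': 56.09767474887851, 'cx': 320.33411465886604, 'cy': 235.29430143723647, 'xyz': array([ 0.43721629, -0.62100469,  0.72996053]), 'attitude': array([ 0.37156607, -0.04454004, -0.08408319,  0.92351765])}
wrist {'fov_y': 58.964530049575515, 'cx': 325.4088407634482, 'cy': 246.8316162250357, 'hand_eye': array([[ 2.50479787e-04,  9.50805028e-01,  3.09789824e-01,
         7.97955016e-02],
       [ 9.99999817e-01, -4.09013219e-04,  4.46793513e-04,
        -4.75939369e-05],
       [ 5.51521652e-04,  3.09789655e-01, -9.50804956e-01,
        -1.42446507e-01],
       [ 0.00000000e+00,  0.00000000e+00,  0.00000000e+00,
         1.00000000e+00]])}
top stopper_grip [([376.4, 263.9], 0.97), ([357.6, 309.3], 0.66), ([310.2, 187.4], 0.6), ([413.3, 268.4], 0.57)]
top stopper_collar [([352.8, 309.3], 0.85), ([374.4, 265.8], 0.67)]
top mouth [([246.8, 279.4], 0.71), ([463.5, 226.6], 0
[... 600 characters left out ...]
0.6, 'qpos': array([-1.27800499e+00,  2.86272721e-01,  1.57665679e+00, -1.07777590e-05,
        1.27860688e+00, -1.50006246e-01]), 'dq': array([-0.0003731 , -0.00148208,  0.00052988,  0.00040467,  0.00109249,
        0.00054956]), 'joint_efforts': array([-7.77184687e-04, -4.05667663e+01, -2.92739153e+01, -1.07290537e-04,
        6.58005483e-04, -2.09120635e-06]), 'eef_pos': array([ 0.28923789, -0.60989352,  0.23136651]), 'tcp_rot': array([ 9.75590895e-01,  2.19596002e-01, -3.14080560e-06,  2.84264535e-05]), 'contact_force': array([ 0.59301554,  0.08226276, -0.51378729]), 'wrist_torque': array([-0.01244165, -0.01052592, -0.00474386]), 'finger_force': 0.0, 'opening': 0.9986173406476284} 0.0187
```

View pics/top0.png

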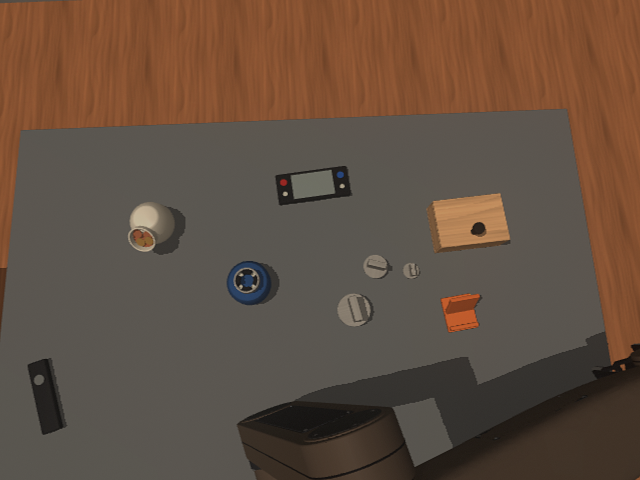

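View pics/side0.png

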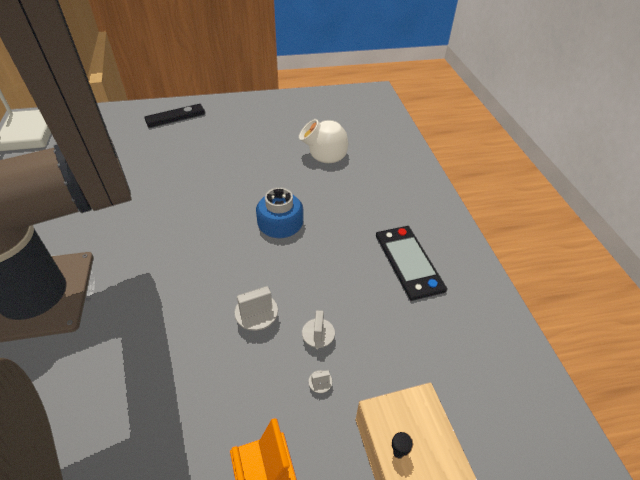

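The top picture shows three stopper look-alikes: large (354,310), middle (376,266) and small (411,270). The middle one has a collar about 24 px wide, which matches 60 mm, so I choose it. The pot mouth is at about (247,281). In the side view the middle stopper is at (318,330) and the pot at (279,200).

```bash
python3 - <<'E'
from h import *
t=cam("top");s=cam("side")
def tri(a,b):
    o1,d1=ray(t,*a);o2,d2=ray(s,*b)
    d1/=np.linalg.norm(d1);d2/=np.linalg.norm(d2)
    x=np.linalg.lstsq(np.c_[d1,-d2],o2-o1,rcond=None)[0];p,q=o1+d1*x[0],o2+d2*x[1];return (p+q)/2,np.linalg.norm(p-q)
print("grip tri",tri((376.4,265),(318,324)))
print("grip top z=.046",at_z(t,376.4,265,.046), "side",at_z(s,318,324,.046))
im=cv2.imread("pics/top0.png")
for nm,(x,y,r,z) in {"mid":(376,266,22,.0),"pot":(248,282,34,.08)}.items():
    cv2.imwrite(f"pics/c_{nm}.png",cv2.resize(im[y-r:y+r,x-r:x+r],None,fx=9,fy=9,interpolation=cv2.INTER_CUBIC))
print("mouth",at_z(t,247,280,.08),at_z(s,280,198,.08))
# bar direction top at z=.06
a,b=at_z(t,367,263.5,.06),at_z(t,386,269,.06);print(a,b)
st=get_state();print(R.from_quat(st["tcp_rot"]).as_matrix().round(3))
a=cv2.imread("pics/c_mid.png");b=cv2.imread("pics/c_pot.png")
cv2.imwrite("pics/crop.png",np.hstack([cv2.resize(a,(400,400)),cv2.resize(b,(400,400))]))
E
```

```text
grip tri (array([ 0.52763856, -0.19043504,  0.04655752]), np.float64(0.003568948003697455))
grip top z=.046 [ 0.5259227  -0.19054026  0.046     ] side [ 0.52951282 -0.18984383  0.046     ]
mouth [0.49698835 0.12265332 0.08      ] [0.502726   0.11721453 0.08      ]
[ 0.52823945 -0.16601126  0.06      ] [ 0.51291969 -0.21095609  0.06      ]
[[ 0.904  0.428  0.   ]
 [ 0.428 -0.904 -0.   ]
 [-0.     0.    -1.   ]]
```

View pics/crop.png

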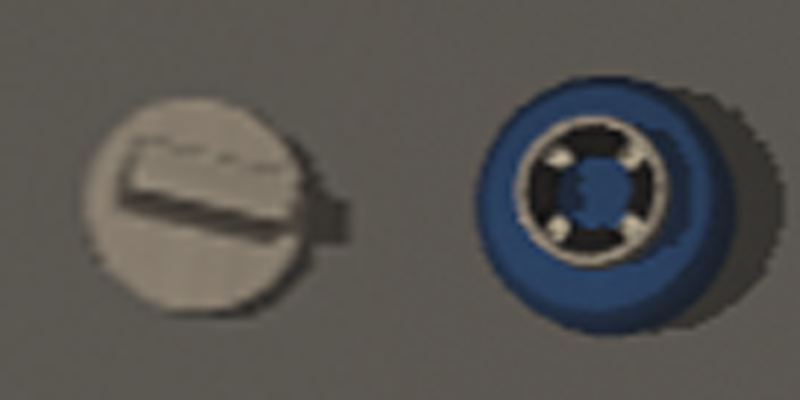

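The crop confirms the middle stopper: its bar runs at about 71° in world axes. The pot's four notches lie near the image diagonals. Next I move above the stopper.

```bash
python3 -m handwheel '[[[0.085,0.033,-0.0232,0.002,0],[0.085,0.033,-0.0232,0.002,0],[0.085,0.033,-0.0232,0.002,0],[0.085,0.033,-0.0232,0.002,0],[0.085,0.033,-0.0232,0.002,0],[0.085,0.033,-0.0232,0.002,0],[0.085,0.033,-0.0232,0.002,0],[0.085,0.033,-0.0232,0.002,0],[0.085,0.033,-0.0232,0.002,0],[0.085,0.033,-0.0232,0.002,0],[0.085,0.033,-0.0232,0.002,0],[0.085,0.033,-0.0232,0.002,0]]]' 40
python3 -m handwheel '[[[0.05,0,0,0,-6.6],[0.05,0,0,0,-6.6],[0.05,0,0,0,-6.6],[0.05,0,0,0,-6.6],[0.05,0,0,0,-6.6],[0.05,0,0,0,-6.6],[0.05,0,0,0,-6.6],[0.05,0,0,0,0],[0.05,0,0,0,0],[0.05,0,0,0,0]]]'
python3 - <<'E'
from h import *
st=get_state();c=cam("wrist",st);im=viewer.read_camera("wrist");cv2.imwrite("pics/w1.png",im)
print(st["eef_pos"],st["qpos"].round(3),R.from_quat(st["tcp_rot"]).as_matrix().round(4))
for k,z in [("stopper_grip",.046),("stopper_collar",.018)]:
    for d in viewer.pinpoint("wrist",k): 
        u=np.array(d["xy"])*[640,480];print(k,u.round(1),round(d["confidence"],2),at_z(c,*u,z).round(4))
E
```

```text
time: 1.6
eef_pos: [0.5285, -0.1868, 0.2077]
tcp_rot: [0.976, 0.22, 0.0, 0.0]
contact_force: [1.2, -0.4, 0.4]
opening: 0.991
finger_force: 0.0
time: 2.43
eef_pos: [0.5278, -0.1887, 0.2074]
tcp_rot: [0.812, 0.584, 0.0, 0.0]
contact_force: [0.1, -0.4, -0.3]
opening: 0.586
finger_force: 0.0
[ 0.52776984 -0.18866661  0.20740791] [-0.524  0.056  1.884  0.     1.201 -0.2  ] [[ 3.185e-01  9.479e-01  1.000e-04]
 [ 9.479e-01 -3.185e-01 -0.000e+00]
 [ 0.000e+00  1.000e-04 -1.000e+00]]
stopper_grip [153.  195.7] 0.88 [ 0.4158 -0.1302  0.046 ]
stopper_grip [346.2 318.7] 0.86 [ 0.5183 -0.2692  0.046 ]
stopper_grip [328.5 226.5] 0.59 [ 0.529  -0.1926  0.046 ]
stopper_collar [172.7 185. ] 0.94 [ 0.4215 -0.1289  0.018 ]
stopper_collar [343.5 313.1] 0.92 [ 0.5145 -0.2777  0.018 ]
stopper_collar [329.4 216. ] 0.88 [ 0.5302 -0.1918  0.018 ]
```

View pics/w1.png

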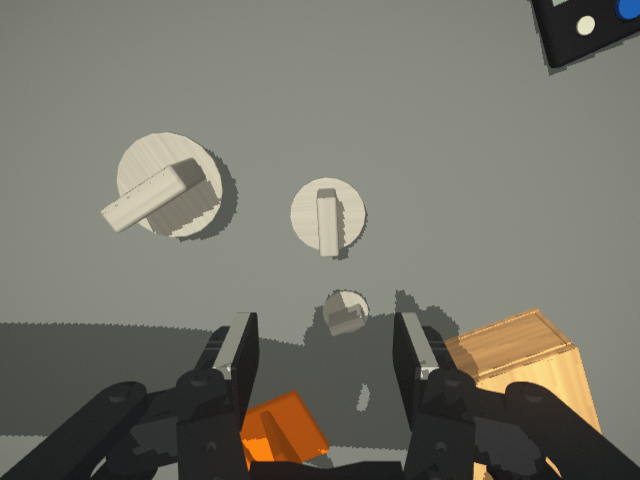

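The picture shows the middle stopper at (328,215), its bar upright in the image and so already along tool x. The large one is at (170,185) and the small one at (345,312). Next I descend and grip.

```bash
python3 -m handwheel '[[[0.05,-0.0028,0.0023,0.03,0],[0.05,0,0,0.03,0],[0.05,0,0,0.03,0],[0.05,0,0,0.03,0],[0.05,0,0,0.025,0],[0.05,0,0,0.02,0],[0.05,0,0,0.012,0],[0.05,0,0,0,0],[0.05,0,0,0,0]]]'
python3 -m handwheel '[[[0.0,0,0,0,0],[0.0,0,0,0,0],[0.0,0,0,0,0],[0.0,0,0,0,0],[0.0,0,0,0,0],[0.0,0,0,0,0],[0.0,0,0,0,0],[0.0,0,0,0,0]]]' 40
```

```text
time: 3.33
eef_pos: [0.5291, -0.1921, 0.0303]
tcp_rot: [0.811, 0.585, -0.0, -0.0]
contact_force: [0.4, -0.1, -0.5]
opening: 0.587
finger_force: 0.0
time: 4.0
eef_pos: [0.5302, -0.1927, 0.032]
tcp_rot: [0.811, 0.585, 0.001, 0.001]
contact_force: [-0.1, 0.0, 7.3]
opening: 0.155
finger_force: 41.3
```

```bash
python3 -m handwheel '[[[0,0,0,-0.01,0],[0,0,0,-0.025,0],[0,0,0,-0.04,0],[0,0,0,-0.04,0],[0,0,0,-0.04,0],[0,0,0,-0.04,0],[0,0,0,-0.035,0],[0,0,0,-0.01,0],[0,0,0,0,0]]]'
python3 -m handwheel '[[[0,0.0261,-0.0117,0,0],[0,0.0261,-0.0117,0,0],[0,0.0261,-0.0117,0,0],[0,0.0261,-0.0117,0,0],[0,0.0261,-0.0117,0,0],[0,0.0261,-0.0117,0,0],[0,0.0261,-0.0117,0,0],[0,0.0261,-0.0117,0,0],[0,0.0261,-0.0117,0,0],[0,0.0261,-0.0117,0,0],[0,0.0261,-0.0117,0,0],[0,0,0,0,0]]]'
python3 -m handwheel '[[[0,0,0,0,0],[0,0,0,0,0]]]'
python3 - <<'E'
from h import *
st=get_state();c=cam("wrist",st);im=viewer.read_camera("wrist");cv2.imwrite("pics/w2.png",im)
print(st["eef_pos"],st["qpos"].round(3),R.from_quat(st["tcp_rot"]).as_matrix().round(4))
for k,z in [("mouth",.08),("notch_x",.08),("notch_y",.08)]:
    for d in viewer.pinpoint("wrist",k): 
        u=np.array(d["xy"])*[640,480];print(k,u.round(1),round(d["confidence"],2),at_z(c,*u,z).round(4))
E
```

```text
time: 4.75
eef_pos: [0.5304, -0.1927, 0.2746]
tcp_rot: [0.811, 0.585, 0.002, 0.003]
contact_force: [0.2, -0.7, -1.5]
opening: 0.155
finger_force: 40.4
time: 5.75
eef_pos: [0.495, 0.1249, 0.2663]
tcp_rot: [0.81, 0.587, -0.002, -0.003]
contact_force: [-0.6, -0.2, -2.0]
opening: 0.155
finger_force: 40.3
time: 5.92
eef_pos: [0.4966, 0.1208, 0.2677]
tcp_rot: [0.811, 0.585, -0.002, -0.001]
contact_force: [-0.5, 0.3, -2.0]
opening: 0.15
finger_force: 40.3
[0.49659786 0.12076774 0.26767148] [ 4.000e-02 -1.060e-01  1.931e+00 -1.000e-03  1.321e+00  3.610e-01] [[ 3.157e-01  9.489e-01 -4.500e-03]
 [ 9.489e-01 -3.157e-01 -7.000e-04]
 [-2.100e-03 -4.100e-03 -1.000e+00]]
mouth [331.1 207.6] 0.68 [0.5017 0.124  0.08  ]
notch_x [341.6 188.2] 0.88 [0.5144 0.1361 0.08  ]
notch_x [308.4 193. ] 0.81 [0.4885 0.1407 0.08  ]
notch_y [341.6 188.2] 0.88 [0.5144 0.1361 0.08  ]
notch_y [308.4 193. ] 0.81 [0.4885 0.1407 0.08  ]
```

View pics/w2.png

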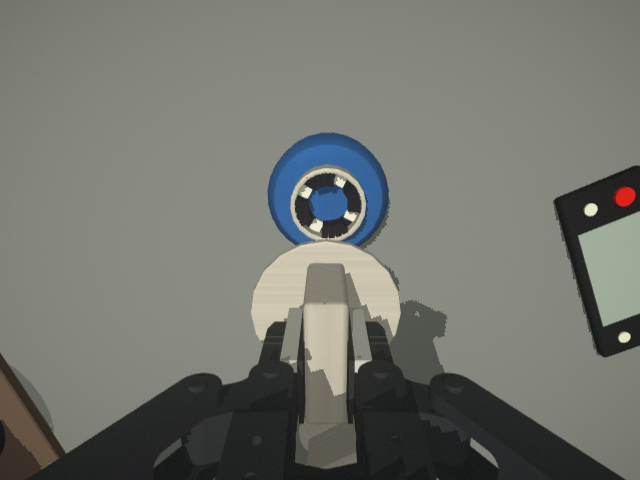

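```bash
cat > fit.py <<'E'
from h import *
def fit(im,c,uv,z=.08):
    # rectify the rim plane: 0.25 mm/pixel top view around the estimate
    P0=at_z(c,*uv,z); n=400; s=.00025
    g=np.arange(n)-n/2
    X,Y=np.meshgrid(P0[0]+g*s,P0[1]-g*s)
    f,cx,cy,Rm,o=c; Q=(np.stack([X,Y,np.full_like(X,z)],-1)-o)@Rm
    top=cv2.remap(im,(cx+f*Q[...,0]/-Q[...,2]).astype("f4"),(cy-f*Q[...,1]/-Q[...,2]).astype("f4"),cv2.INTER_LINEAR)
    return P0,X,Y,top
E
python3 - <<'E'
from fit import *
st=get_state();c=cam("wrist",st);im=cv2.imread("pics/w2.png")
P0,X,Y,top=fit(im,c,(328.5,204))
hsv=cv2.cvtColor(top,cv2.COLOR_BGR2HSV)
blue=((hsv[...,1]>90)&(hsv[...,0]>95)&(hsv[...,0]<130))
# rim outer circle: cream-coloured pixels
cream=((hsv[...,2]>110)&(hsv[...,1]<70)).astype("u1")
r=np.hypot(X-P0[0],Y-P0[1])
cnt=max(cv2.findContours(((r<.04)&(cream>0)).astype("u1"),cv2.RETR_EXTERNAL,cv2.CHAIN_APPROX_NONE)[0],key=len)[:,0]
pts=np.c_[X[0,cnt[:,0]],Y[cnt[:,1],0]]
A=np.c_[2*pts,np.ones(len(pts))];q=np.linalg.lstsq(A,(pts**2).sum(1),rcond=None)[0]
C=q[:2];print("rim centre",C,"dia",2*np.sqrt(q[2]+C@C))
r=np.hypot(X-C[0],Y-C[1]);m=(cream>0)&(r<.0255)&(r>.0165)
th=np.arctan2(Y-C[1],X-C[0])[m];print(m.sum(),"notch yaw mod 90:",np.degrees(np.angle(np.exp(4j*th).mean()))/4, abs(np.exp(4j*th).mean()))
n,l,ss,cc=cv2.connectedComponentsWithStats(m.astype("u1"))
for i in range(1,n):
    if ss[i,4]>80:
        p=np.array([X[0,int(cc[i,0])],Y[int(cc[i,1]),0]]);d=p-C;print(ss[i,4],d.round(4),np.degrees(np.arctan2(*d[::-1])))
for k in range(8):
    pass
cv2.imwrite("pics/rect.png",top)
E
```

```text
rim centre [0.50054541 0.12289907] dia 0.06500340220216884
5567 notch yaw mod 90: 42.37651978298977 0.6263422256399912
1033 [-0.0122  0.0182] 123.90650693981767
753 [0.0148 0.0172] 49.29968152882514
3775 [-0.0017 -0.0151] -96.51542418084831
```

View pics/rect.png

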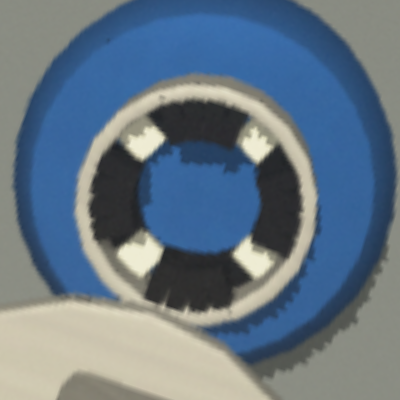

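The rectified view shows the rim with its centre at about (197,200) px and the four bright notches at roughly 45° diagonals. The held collar just touches the lower left corner. Now I get the notch phase and the stopper's offset in the hand from the same picture.

```bash
python3 - <<'E'
from fit import *
from scipy.optimize import least_squares
st=get_state();c=cam("wrist",st);im=cv2.imread("pics/w2.png");p=viewer.camera_params("wrist")
P0,X,Y,top=fit(im,c,(328.5,204))
C=np.array([X[0,197],Y[200,0]]);print("C",C)
v=top.max(2);r=np.hypot(X-C[0],Y-C[1]);m=(v<70)&(r<.023)&(r>.0175)
th=np.arctan2(Y-C[1],X-C[0])[m];w=np.exp(4j*th).mean();print("black phase",np.degrees(np.angle(-w))/4,abs(w))
T=np.array(p["hand_eye"]);f=c[0]
a=np.linspace(0,2*np.pi,361)
def ext(x,y,z):
    q=(np.c_[x+.03*np.cos(a),y+.03*np.sin(a),np.full(361,z)]-T[:3,3])@T[:3,:3]
    u=c[1]+f*q[:,0]/-q[:,2];w=c[2]-f*q[:,1]/-q[:,2];return np.array([u.min(),u.max(),w.min()])
# collar mask extents
g=cv2.cvtColor(im,cv2.COLOR_BGR2HSV);cr=((g[...,2]>150)&(g[...,1]<60))
cols=np.where(cr[295:305].any(0))[0];print("cols",cols[(cols>200)&(cols<430)][[0,-1]])
for z in [.0094,.0134]: print(z,ext(0,0,z),ext(.002,0,z))
s=least_squares(lambda q:ext(q[0],q[1],q[2])-[251,400.5,240],[0,0,.0134],x_scale=.001).x;print("collar in tool",s)
s=least_squares(lambda q:ext(q[0],q[1],.0134)-[251,400.5,240],[0,0],x_scale=.001).x;print("collar in tool z fixed",s)
Rm=R.from_quat(st["tcp_rot"]).as_matrix()
print("bar yaw",np.degrees(np.arctan2(Rm[1,0],Rm[0,0])),"d tool",Rm.T@np.r_[C-st["eef_pos"][:2],0])
E
```

```text
C [0.50157453 0.12633119]
black phase 43.60887022212793 0.36490496036933145
cols [252 399]
0.0094 [249.49107553 400.3808332  247.62070695] [249.21272811 400.65829309 242.55096089]
0.0134 [251.17209318 398.73211134 244.39142425] [250.90596419 398.99748671 239.42775687]
collar in tool [0.0022669  0.00032255 0.01178555]
collar in tool z fixed [0.00180176 0.00032314]
bar yaw 71.47390887928198 d tool [ 7.21356681e-03  1.65792164e-03 -5.30467147e-06]
```

```bash
python3 -m handwheel '[[[0,0,0,0,6.97],[0,0,0,0,6.97],[0,0,0,0,6.97],[0,0,0,0,6.97],[0,0,0,0,0],[0,0,0,0,0],[0,0,0,0,0],[0,0,0,0,0],[0,0,0,0,0],[0,0,0,0,0]]]'
cat > m2.py <<'E'
from fit import *
from scipy.optimize import minimize
st=get_state();c=cam("wrist",st);im=viewer.read_camera("wrist");cv2.imwrite("pics/w3.png",im)
Rm=R.from_quat(st["tcp_rot"]).as_matrix()
print(st["eef_pos"],"dq",abs(st["dq"]).max(),"F",st["contact_force"].round(2),st["wrist_torque"].round(3),"yaw",np.degrees(np.arctan2(Rm[1,0],Rm[0,0])))
P0,X,Y,top=fit(im,c,proj(c,(.4996,.1253,.08)))
cv2.imwrite("pics/rect2.png",top)
g=cv2.GaussianBlur(cv2.cvtColor(top,cv2.COLOR_BGR2HSV)[...,1],(5,5),0).astype("f4")  # saturation: cream rim low, blue high
a=np.radians(np.arange(0,360,2))
def S(cx,cy,r): return cv2.remap(g,(cx+r*np.cos(a)).astype("f4")[None],(cy+r*np.sin(a)).astype("f4")[None],cv2.INTER_LINEAR)[0]
# outside minus inside saturation across the rim edge (r=30.5 mm=122 px), clipped
J=lambda q:-np.clip(S(q[0],q[1],126)-S(q[0],q[1],118),0,100).mean()
best=min(((J((x,y)),x,y) for x in range(170,231,2) for y in range(170,231,2)))
q=minimize(J,best[1:],method="Nelder-Mead").x
C=np.array([P0[0]+(q[0]-200)*.00025,P0[1]-(q[1]-200)*.00025]);print(best,q,"C",C)
v=top.max(2);r=np.hypot(X-C[0],Y-C[1]);m=(v<70)&(r<.023)&(r>.0175)
th=np.arctan2(Y-C[1],X-C[0])[m];w=np.exp(4j*th).mean();print("phase",np.degrees(np.angle(-w))/4,abs(w))
d=Rm.T@np.r_[C-st["eef_pos"][:2],0]
print("d tool",d,"move (x,y)",d[:2]-[.002,.0003])
E
python3 m2.py
```

```text
time: 6.95
eef_pos: [0.4977, 0.121, 0.2703]
tcp_rot: [0.928, 0.372, -0.0, -0.0]
contact_force: [-0.2, -0.8, -1.5]
opening: 0.157
finger_force: 40.3
[0.497724   0.12100175 0.27032033] dq 0.004672250038750412 F [-0.17 -0.81 -1.49] [-0.012  0.025  0.023] yaw 43.72970083796887
(np.float32(-73.931984), 204, 192) [204.22535961 192.74301681] C [0.50065634 0.12711425]
phase 43.64129769274703 0.3603542486709699
d tool [ 6.34424489e-03 -2.38994068e-03  1.45419753e-07] move (x,y) [ 0.00434424 -0.00268994]
```

View pics/rect2.png

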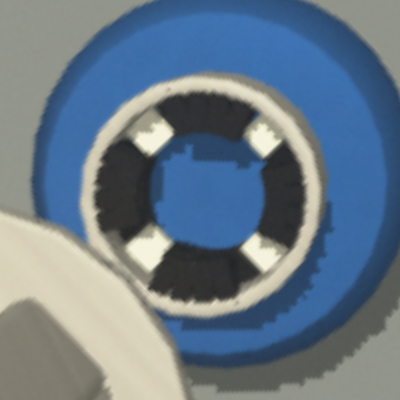

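The rectified picture shows the rim centre at (204,194) and the notches at 43.6°, clear of the collar at lower left. Now I align, descend to just above the mouth, then insert step by step.

```bash
python3 -m handwheel '[[[0,0.0041,-0.0024,0.025,0],[0,0,0,0.035,0],[0,0,0,0.035,0],[0,0,0,0.03,0],[0,0,0,0.02,0],[0,0,0,0.009,0],[0,0,0,0,0],[0,0,0,0,0],[0,0,0,0,0],[0,0,0,0,0]]]'
python3 -m handwheel '[[[0,0,0,0.002,0],[0,0,0,0.002,0],[0,0,0,0.002,0],[0,0,0,0,0],[0,0,0,0,0],[0,0,0,0,0]]]'; python3 - <<'E'
from h import *
s=get_state();print(s["eef_pos"],s["contact_force"],s["wrist_torque"])
im=viewer.read_camera("side");a=viewer.read_camera("top")
cv2.imwrite("pics/ins.png",np.hstack([cv2.resize(im[130:250,220:340],(400,400)),cv2.resize(a[230:330,200:300],(400,400))]))
E
```

```text
time: 7.83
eef_pos: [0.5007, 0.1257, 0.1186]
tcp_rot: [0.928, 0.372, 0.002, 0.001]
contact_force: [0.4, 0.4, -1.3]
opening: 0.159
finger_force: 40.3
time: 8.33
eef_pos: [0.499, 0.1256, 0.1103]
tcp_rot: [0.928, 0.372, -0.0, -0.0]
contact_force: [-1.0, 0.0, -1.6]
opening: 0.156
finger_force: 40.3
[0.49899829 0.1255788  0.11025857] [-1.029304    0.04449097 -1.55306879] [-0.04004298  0.06472007  0.04749783]
```

View pics/ins.png

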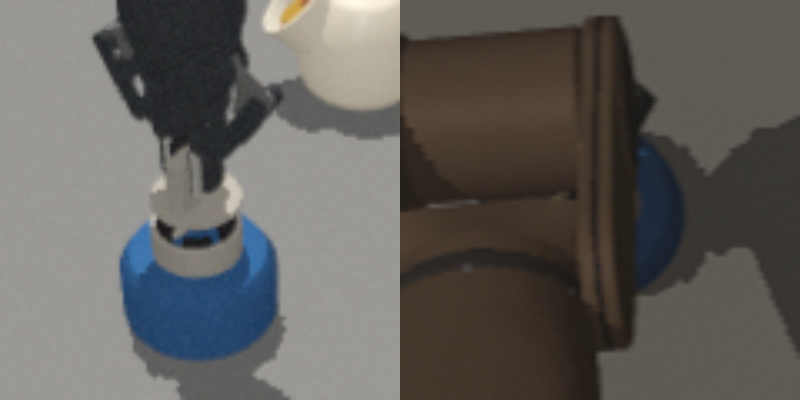

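The side crop shows the collar (197,200) centred over the neck (198,240), with the foot just entering. I continue down gently.

```bash
python3 -m handwheel '[[[0,0,0,0.001,0],[0,0,0,0.001,0],[0,0,0,0.001,0],[0,0,0,0.001,0],[0,0,0,0,0],[0,0,0,0,0],[0,0,0,0,0],[0,0,0,0,0]]]'; python3 -c "
from h import *
s=get_state();print(s['eef_pos'],s['contact_force'],s['wrist_torque'])"
```

```text
time: 9.1
eef_pos: [0.4991, 0.1256, 0.1064]
tcp_rot: [0.928, 0.372, 0.0, 0.0]
contact_force: [0.1, -0.0, -1.4]
opening: 0.158
finger_force: 40.3
[0.49908382 0.12559615 0.10637246] [ 0.07394582 -0.02671246 -1.41559045] [-0.04543159  0.02721083  0.02475163]
```

```bash
python3 -m handwheel '[[[0,0,0,0.001,0],[0,0,0,0.001,0],[0,0,0,0.001,0],[0,0,0,0.001,0],[0,0,0,0.001,0],[0,0,0,0,0],[0,0,0,0,0],[0,0,0,0,0]]]'; python3 -m handwheel '[[[0,0,0,0.0005,0],[0,0,0,0.0005,0],[0,0,0,0,0],[0,0,0,0,0],[0,0,0,0,0]]]';python3 -c "
from h import *
s=get_state();print(s['eef_pos'],s['contact_force'],s['wrist_torque'])"
```

```text
time: 9.77
eef_pos: [0.499, 0.1256, 0.1013]
tcp_rot: [0.928, 0.372, 0.0, -0.0]
contact_force: [-0.4, -0.8, -1.9]
opening: 0.155
finger_force: 40.3
time: 10.18
eef_pos: [0.499, 0.1256, 0.1003]
tcp_rot: [0.928, 0.372, -0.0, -0.0]
contact_force: [0.9, -0.2, -2.5]
opening: 0.156
finger_force: 40.3
[0.49901855 0.12558916 0.1003144 ] [ 0.93843988 -0.24433941 -2.478743  ] [-0.09979599  0.01750219  0.01004624]
```

```bash
python3 -m handwheel '[[[0,0,0,0.0005,0],[0,0,0,0.0005,0],[0,0,0,0,0],[0,0,0,0,0],[0,0,0,0,0]]]';python3 -c "
from h import *
s=get_state();print(s['eef_pos'],s['contact_force'],s['wrist_torque'])"
```

```text
time: 10.6
eef_pos: [0.4991, 0.1256, 0.0995]
tcp_rot: [0.928, 0.372, 0.0, 0.0]
contact_force: [-0.3, -0.3, -1.1]
opening: 0.161
finger_force: 40.6
[0.49911487 0.12557675 0.09949157] [-0.30018981 -0.25448487 -1.08364878] [-0.04158235  0.09217685 -0.01581598]
```

```bash
python3 -m handwheel '[[[0,0,0,0.0005,0],[0,0,0,0,0],[0,0,0,0,0],[0,0,0,0,0]]]';python3 -c "
from h import *
s=get_state();print(s['eef_pos'],s['contact_force'],s['wrist_torque'])"
```

```text
time: 10.93
eef_pos: [0.4992, 0.1256, 0.0993]
tcp_rot: [0.928, 0.372, 0.0, 0.0]
contact_force: [-2.1, 0.1, 4.1]
opening: 0.158
finger_force: 41.1
[0.49915829 0.12557267 0.09930273] [-2.05968251  0.06036355  4.09819215] [-0.07911619  0.39052653  0.02353748]
```

Seated, with lug contact at TCP z of about 0.0994, as predicted. I ease off 0.4 mm and start the turn.

```bash
cat > s.py <<'E'
from h import *
s=get_state();Rm=R.from_quat(s["tcp_rot"]).as_matrix()
print("yaw",np.degrees(np.arctan2(Rm[1,0],Rm[0,0])).round(2),"pos",s['eef_pos'].round(5),"F",s['contact_force'].round(2),"T",s['wrist_torque'].round(3),"q6",s["qpos"][5].round(3))
E
python3 -m handwheel '[[[0,0,0,-0.0004,0],[0,0,0,0,1.5],[0,0,0,0,1.5],[0,0,0,0,1.5],[0,0,0,0,0],[0,0,0,0,0]]]';python3 s.py
python3 -m handwheel '[[[0,0,0,0,1.5],[0,0,0,0.0002,1.5],[0,0,0,0,0],[0,0,0,0,0]]]' | tail -0;python3 s.py
```

```text
time: 11.43
eef_pos: [0.4986, 0.126, 0.0993]
tcp_rot: [0.942, 0.336, -0.0, -0.001]
contact_force: [-4.1, 1.4, 5.0]
opening: 0.158
finger_force: 41.2
yaw 39.22 pos [0.49859 0.12597 0.0993 ] F [-4.07  1.35  4.95] T [0.294 0.705 0.086] q6 0.935
yaw 36.22 pos [0.49878 0.12597 0.09931] F [-3.67  0.64  4.9 ] T [0.276 0.694 0.059] q6 0.988Exception ignored on flushing sys.stdout:
BrokenPipeError: [Errno 32] Broken pipe
```

```bash
python3 -m handwheel '[[[0,-0.0006,-0.0008,-0.0004,0],[0,0,0,0,0],[0,0,0,0,0],[0,0,0,0,0]]]' >/dev/null;python3 s.py
```

```text
yaw 36.19 pos [0.49849 0.12594 0.09941] F [0.11 1.05 0.71] T [ 0.234  0.019 -0.011] q6 0.989
```

```bash
python3 -m handwheel '[[[0,0,0,0.0001,1],[0,0,0,0.0001,1],[0,0,0,0,0],[0,0,0,0,0],[0,0,0,0,0]]]' >/dev/null;python3 s.py
python3 -m handwheel '[[[0,0,0,0.0001,1],[0,0,0,0.0001,1],[0,0,0,0,0],[0,0,0,0,0],[0,0,0,0,0]]]' >/dev/null;python3 s.py
```

```text
yaw 34.19 pos [0.49827 0.12601 0.09936] F [-0.13  3.16  2.  ] T [ 0.385 -0.043  0.075] q6 1.024
yaw 32.19 pos [0.49807 0.12611 0.09923] F [-1.45  2.76  4.82] T [0.639 0.193 0.061] q6 1.059
```

```bash
python3 -m handwheel '[[[0,0.0001,-0.0006,-0.0002,0],[0,0,0,0,0],[0,0,0,0,0],[0,0,0,0,0]]]' >/dev/null;python3 s.py
python3 -m handwheel '[[[0,0,0,0.0001,1],[0,0,0,0.0001,1],[0,0,0,0,0],[0,0,0,0,0],[0,0,0,0,0]]]' >/dev/null;python3 s.py
```

```text
yaw 32.19 pos [0.49802 0.12623 0.09929] F [-0.64  0.55  3.73] T [ 0.278 -0.011  0.077] q6 1.06
yaw 30.16 pos [0.49773 0.12642 0.09919] F [-1.13  1.24  5.62] T [0.321 0.259 0.08 ] q6 1.095
```

```bash
python3 -m handwheel '[[[0,0,0,-0.0002,0],[0,0,0,0,0],[0,0,0,0,0],[0,0,0,0,0],[0,0,0,0,0],[0,0,0,0,0],[0,0,0,0,0],[0,0,0,0,0]]]' >/dev/null;python3 s.py
python3 - <<'E'
from h import *
s=viewer.read_camera("side"); w=viewer.read_camera("wrist")
cv2.imwrite("pics/ins2.png",np.hstack([cv2.resize(s[150:230,240:320],(400,400),interpolation=cv2.INTER_CUBIC),cv2.resize(w[200:480,180:460],(400,400))]))
E
```

```text
yaw 30.19 pos [0.49776 0.12644 0.09923] F [-2.3   0.16  4.41] T [0.24  0.262 0.063] q6 1.095
```

View pics/ins2.png

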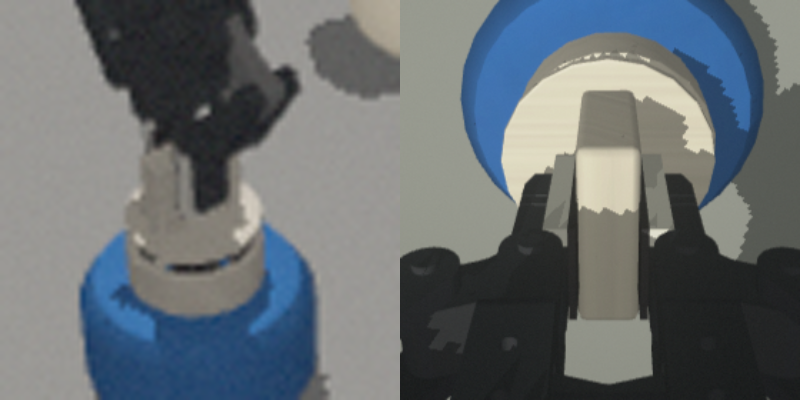

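The stopper has turned with the tool, and the collar gap is even and small. I continue in small steps.

```bash
python3 -m handwheel '[[[0,-0.0002,-0.0002,0,1],[0,0,0,0.0,1],[0,0,0,0,0],[0,0,0,0,0],[0,0,0,0,0]]]' >/dev/null;python3 s.py
python3 -m handwheel '[[[0,0,-0.0001,0,1],[0,0,0,0.0,1],[0,0,0,0,0],[0,0,0,0,0],[0,0,0,0,0]]]' >/dev/null;python3 s.py
```

```text
yaw 28.19 pos [0.49751 0.12648 0.09917] F [-1.83  0.24  4.53] T [0.228 0.302 0.093] q6 1.13
yaw 26.19 pos [0.49748 0.12648 0.09907] F [-1.59  1.29  3.55] T [0.06  0.182 0.008] q6 1.165
```

```bash
python3 -m handwheel '[[[0,-0.0001,-0.0001,0.0001,1],[0,0,0,0.0001,1],[0,0,0,0,0],[0,0,0,0,0],[0,0,0,0,0]]]' >/dev/null;python3 s.py
python3 -m handwheel '[[[0,0,-0.0001,0.0001,1],[0,0,0,0.0001,1],[0,0,0,0,0],[0,0,0,0,0],[0,0,0,0,0]]]' >/dev/null;python3 s.py
```

```text
yaw 24.19 pos [0.49751 0.12648 0.09891] F [-1.07 -0.25  2.59] T [-0.034  0.01  -0.027] q6 1.2
yaw 22.19 pos [0.49739 0.12665 0.09873] F [-0.63 -0.4  -0.16] T [-0.115  0.008  0.004] q6 1.235
```

```bash
python3 -m handwheel '[[[0,0,-0.0001,0.0002,1],[0,0,0,0.0003,1],[0,0,0,0,0],[0,0,0,0,0],[0,0,0,0,0]]]' >/dev/null;python3 s.py
python3 -m handwheel '[[[0,0,-0.0001,0.0002,1],[0,0,0,0.0002,1],[0,0,0,0,0],[0,0,0,0,0],[0,0,0,0,0]]]' >/dev/null;python3 s.py
```

```text
yaw 20.19 pos [0.49737 0.12675 0.09844] F [-0.66 -1.99  2.92] T [-0.108  0.091 -0.017] q6 1.27
yaw 18.19 pos [0.49733 0.12687 0.09811] F [-1.71 -2.59  5.04] T [-0.292  0.28  -0.006] q6 1.305
```

```bash
python3 -m handwheel '[[[0,-0.0004,0.0003,0.0,1],[0,0,0,0.0001,1],[0,0,0,0,0],[0,0,0,0,0],[0,0,0,0,0]]]' >/dev/null;python3 s.py
python3 -m handwheel '[[[0,0,0,0.0001,1],[0,0,0,0.0001,1],[0,0,0,0,0],[0,0,0,0,0],[0,0,0,0,0]]]' >/dev/null;python3 s.py
```

```text
yaw 16.18 pos [0.49712 0.12689 0.09798] F [-1.37  1.22  4.97] T [0.329 0.19  0.099] q6 1.34
yaw 14.22 pos [0.49689 0.12702 0.0979 ] F [-2.17  1.03  6.45] T [0.439 0.327 0.301] q6 1.374
```

Torque has risen to 0.3 N m, which is resistance. I back off, unload it, and check once gently with less vertical load.

```bash
python3 -m handwheel '[[[0,-0.0002,-0.0001,-0.0003,-1],[0,0,0,0,-1],[0,0,0,0,0],[0,0,0,0,0],[0,0,0,0,0],[0,0,0,0,0]]]' >/dev/null;python3 s.py
python3 -m handwheel '[[[0,0,0,0,1],[0,0,0,0,0],[0,0,0,0,0],[0,0,0,0,0]]]' >/dev/null;python3 s.py
python3 -m handwheel '[[[0,0,0,0,0.7],[0,0,0,0,0],[0,0,0,0,0],[0,0,0,0,0]]]' >/dev/null;python3 s.py
```

```text
yaw 16.17 pos [0.49701 0.12675 0.09792] F [1.16 1.41 2.55] T [ 0.378 -0.227  0.083] q6 1.34
yaw 15.19 pos [0.49689 0.12684 0.09793] F [1.28 3.49 1.73] T [ 0.756 -0.214  0.159] q6 1.357
yaw 14.49 pos [0.49676 0.12689 0.09791] F [0.08 4.89 1.71] T [ 1.042 -0.226  0.266] q6 1.369
```

The torque climbs steeply from yaw 16° again while the collar is still about 4 mm above home, so this is the jam. I turn back to the notch, letting it rise.

```bash
python3 -m handwheel '[[[0,0,0.0,0,-2],[0,0.0001,0.0001,-0.0001,-2],[0,0.0001,0.0001,-0.0001,-2],[0,0.0001,0.0001,-0.0001,-2],[0,0.0001,0.0001,-0.0001,-2],[0,0,0,0,0],[0,0,0,0,0],[0,0,0,0,0]]]' >/dev/null;python3 s.py
python3 -m handwheel '[[[0,0,0.0,-0.0002,-2],[0,0.0001,0.0001,-0.0002,-2],[0,0.0001,0.0001,-0.0002,-2],[0,0.0001,0.0001,-0.0001,-2],[0,0,0,0,0],[0,0,0,0,0],[0,0,0,0,0]]]' >/dev/null;python3 s.py
```

```text
yaw 24.46 pos [0.49742 0.12508 0.09835] F [ 1.36 -3.91  1.9 ] T [-0.725 -0.266 -0.057] q6 1.195
yaw 32.45 pos [0.49786 0.12569 0.09925] F [ 0.29 -4.53  4.87] T [-0.734 -0.177 -0.033] q6 1.055
```

```bash
python3 -m handwheel '[[[0,-0.0003,0.0004,-0.0002,-2],[0,0.0,0.0001,0,-2],[0,0.0001,0.0001,0,-2],[0,0,0,0,0],[0,0,0,0,0],[0,0,0,0,0]]]' >/dev/null;python3 s.py
python3 -m handwheel '[[[0,0,0.0001,0,-2],[0,0,0.0001,0,-2],[0,0.000,0.0001,0,-1.3],[0,0,0,0,0],[0,0,0,0,0],[0,0,0,0,0]]]' >/dev/null;python3 s.py
```

```text
yaw 38.43 pos [0.49788 0.12578 0.09932] F [ 0.79 -1.25  4.23] T [-0.202 -0.186  0.001] q6 0.949
yaw 43.75 pos [0.49817 0.12548 0.09929] F [ 0.61 -1.52  3.86] T [-0.161 -0.274  0.027] q6 0.856
```

```bash
python3 -m handwheel '[[[0,0,0,-0.0005,0],[0,0,0,-0.001,0],[0,0,0,-0.001,0],[0,0,0,-0.001,0],[0,0,0,0,0],[0,0,0,0,0]]]' >/dev/null;python3 s.py
python3 -m handwheel '[[[0,0,0,-0.003,0],[0,0,0,-0.005,0],[0,0,0,-0.005,0],[0,0,0,-0.005,0],[0,0,0,-0.003,0],[0,0,0,0,0],[0,0,0,0,0],[0,0,0,0,0]]]' >/dev/null;python3 s.py
```

```text
yaw 43.79 pos [0.49715 0.12546 0.10206] F [ 0.18 -0.23 -1.62] T [-0.008 -0.032  0.06 ] q6 0.855
yaw 43.79 pos [0.49786 0.12539 0.12364] F [ 0.12  0.57 -1.98] T [ 0.012  0.086 -0.03 ] q6 0.855
```

```bash
python3 -m handwheel '[[[0,0,0,0,-7],[0,0,0,0,-7],[0,0,0,0,-7],[0,0,0,0,-7],[0,0,0,0,-7],[0,0,0,0,-7],[0,0,0,0,-7],[0,0,0,0,-7],[0,0,0,0,-7],[0,0,0,0,-7],[0,0,0,0,-7],[0,0,0,0,-7]]]' >/dev/null
python3 -m handwheel '[[[0,0,0,0,-6],[0,0,0,0,0],[0,0,0,0,0],[0,0,0,0,0],[0,0,0,0,0],[0,0,0,0,0]]]' >/dev/null;python3 s.py
```

```text
yaw 133.73 pos [0.49801 0.12538 0.12368] F [ 0.38 -0.43 -2.06] T [0.002 0.04  0.018] q6 -0.714
```

```bash
python3 -m handwheel '[[[0,-0.0031,0.003,0,0],[0,0,0,0.004,0],[0,0,0,0.004,0],[0,0,0,0.003,0],[0,0,0,0.002,0],[0,0,0,0,0],[0,0,0,0,0],[0,0,0,0,0],[0,0,0,0,0]]]' >/dev/null;python3 s.py
python3 -m handwheel '[[[0,0,0,0.001,0],[0,0,0,0.001,0],[0,0,0,0.001,0],[0,0,0,0.001,0],[0,0,0,0,0],[0,0,0,0,0],[0,0,0,0,0]]]' >/dev/null;python3 s.py
```

```text
yaw 133.79 pos [0.50249 0.12523 0.11093] F [ 0.44  0.06 -0.96] T [ 0.005 -0.018 -0.037] q6 -0.716
yaw 133.79 pos [0.50212 0.12514 0.10647] F [ 0.14 -1.14 -2.44] T [-0.069  0.063 -0.023] q6 -0.716
```

```bash
python3 -m handwheel '[[[0,0,0,0.001,0],[0,0,0,0.001,0],[0,0,0,0.001,0],[0,0,0,0.001,0],[0,0,0,0,0],[0,0,0,0,0],[0,0,0,0,0]]]' >/dev/null;python3 s.py
python3 -m handwheel '[[[0,0,0,0.001,0],[0,0,0,0.001,0],[0,0,0,0.0005,0],[0,0,0,0,0],[0,0,0,0,0],[0,0,0,0,0]]]' >/dev/null;python3 s.py
```

```text
yaw 133.79 pos [0.50229 0.12517 0.10266] F [-0.41 -0.36 -1.15] T [-0.12   0.06   0.034] q6 -0.716
yaw 133.79 pos [0.50215 0.12514 0.10002] F [-0.26 -1.07 -1.26] T [-0.231  0.172 -0.023] q6 -0.716
```

```bash
python3 -m handwheel '[[[0,0,0,0.0003,0],[0,0,-0.0001,0,2],[0,0,-0.0001,0,2],[0,0,-0.0001,0,2],[0,0,0,0,0],[0,0,0,0,0],[0,0,0,0,0]]]';python3 s.py
python3 -m handwheel '[[[0,0,-0.0001,0,2],[0,0,-0.0001,0.0001,2],[0,0,0,0,0],[0,0,0,0,0],[0,0,0,0,0]]]' >/dev/null;python3 s.py
```

```text
time: 26.87
eef_pos: [0.5022, 0.1252, 0.0999]
tcp_rot: [0.44, 0.898, 0.0, 0.0]
contact_force: [-1.5, 0.1, -2.0]
opening: 0.154
finger_force: 40.3
yaw 127.83 pos [0.50216 0.12518 0.09991] F [-1.49  0.12 -2.03] T [-0.008  0.084 -0.011] q6 -0.613
yaw 123.84 pos [0.50207 0.12495 0.09988] F [-1.22  0.04 -1.02] T [0.095 0.06  0.011] q6 -0.543
```

```bash
python3 -m handwheel '[[[0,0,-0.0001,0.0002,2],[0,0,-0.0001,0.0002,2],[0,0,0,0,0],[0,0,0,0,0],[0,0,0,0,0]]]' >/dev/null;python3 s.py
python3 -m handwheel '[[[0,0,-0.0001,0.0002,2],[0,0,-0.0001,0.0002,2],[0,0,0,0,0],[0,0,0,0,0],[0,0,0,0,0]]]' >/dev/null;python3 s.py
```

```text
yaw 119.85 pos [0.50193 0.12477 0.0995 ] F [-0.21  0.01 -1.34] T [ 0.003 -0.04  -0.065] q6 -0.474
yaw 115.85 pos [0.50185 0.12471 0.09926] F [-0.52  0.82 -0.08] T [0.067 0.042 0.006] q6 -0.404
```

```bash
python3 -m handwheel '[[[0,0,-0.0001,0.0002,2],[0,0,-0.0001,0.0002,2],[0,0,0,0,0],[0,0,0,0,0],[0,0,0,0,0]]]' >/dev/null;python3 s.py
python3 -m handwheel '[[[0,0,-0.0001,0.0002,2],[0,0,-0.0001,0.0002,2],[0,0,0,0,0],[0,0,0,0,0],[0,0,0,0,0]]]' >/dev/null;python3 s.py
```

```text
yaw 111.85 pos [0.50148 0.12454 0.09869] F [-0.63  0.15 -0.69] T [-0.09   0.028 -0.028] q6 -0.334
yaw 107.85 pos [0.50131 0.1245  0.09825] F [-0.08 -0.5  -0.55] T [ 0.025 -0.007 -0.035] q6 -0.265
```

```bash
python3 -m handwheel '[[[0,0,-0.0001,0.0003,2],[0,0,-0.0001,0.0002,2],[0,0,0,0,0],[0,0,0,0,0],[0,0,0,0,0]]]' >/dev/null;python3 s.py
python3 -m handwheel '[[[0,0,-0.0001,0.0003,2],[0,0,-0.0001,0.0002,2],[0,0,0,0,0],[0,0,0,0,0],[0,0,0,0,0]]]' >/dev/null;python3 s.py
```

```text
yaw 103.85 pos [0.50112 0.12448 0.0978 ] F [ 0.09  0.01 -0.62] T [-0.039 -0.099 -0.056] q6 -0.195
yaw 99.85 pos [0.50081 0.12442 0.0972 ] F [ 0.21 -0.23  0.11] T [-0.077 -0.015  0.011] q6 -0.125
```

```bash
python3 -m handwheel '[[[0,0,-0.0001,0.0003,2],[0,0,-0.0001,0.0002,2],[0,0,0,0,0],[0,0,0,0,0],[0,0,0,0,0]]]' >/dev/null;python3 s.py
python3 -m handwheel '[[[0,0,-0.0001,0.0003,2],[0,0,-0.0001,0.0002,2],[0,0,0,0,0],[0,0,0,0,0],[0,0,0,0,0]]]' >/dev/null;python3 s.py
```

```text
yaw 95.85 pos [0.50068 0.12442 0.09676] F [-0.06  0.06 -0.64] T [-0.053 -0.01  -0.009] q6 -0.055
yaw 91.85 pos [0.50045 0.1244  0.09626] F [-0.52 -0.57 -0.13] T [-0.015  0.033 -0.001] q6 0.014
```

```bash
python3 -m handwheel '[[[0,0,-0.0001,0.0003,2],[0,0,-0.0001,0.0003,2],[0,0,0,0,0],[0,0,0,0,0],[0,0,0,0,0]]]' >/dev/null;python3 s.py
python3 -m handwheel '[[[0,0,-0.0001,0.0003,2],[0,0,-0.0001,0.0002,1],[0,0,0,0,0],[0,0,0,0,0],[0,0,0,0,0]]]' >/dev/null;python3 s.py
```

```text
yaw 87.85 pos [0.50042 0.1244  0.09575] F [0.44 0.35 0.3 ] T [ 0.041 -0.024 -0.011] q6 0.084
yaw 84.83 pos [0.50024 0.12441 0.09535] F [0.24 0.7  1.05] T [-0.05  -0.008 -0.01 ] q6 0.137
```

```bash
python3 -m handwheel '[[[0,0,-0.0001,0.0001,1],[0,0,0,0.0001,1],[0,0,0,0,0],[0,0,0,0,0],[0,0,0,0,0]]]' >/dev/null;python3 s.py
python3 -m handwheel '[[[0,0,-0.0001,0.0001,1],[0,0,0,0.0001,1],[0,0,0,0,0],[0,0,0,0,0],[0,0,0,0,0]]]' >/dev/null;python3 s.py
```

```text
yaw 82.79 pos [0.49979 0.12446 0.09495] F [-1.01 -0.09  1.44] T [0.037 0.206 0.02 ] q6 0.173
yaw 80.79 pos [0.49944 0.12449 0.09464] F [-2.23  1.28  4.87] T [0.099 0.548 0.019] q6 0.208
```

```bash
python3 -m handwheel '[[[0,0,-0.0003,-0.0001,1],[0,0,0,0,0],[0,0,0,0,0],[0,0,0,0,0]]]' >/dev/null;python3 s.py
python3 -m handwheel '[[[0,0,-0.0001,0,1],[0,0,0,0,0],[0,0,0,0,0],[0,0,0,0,0]]]' >/dev/null;python3 s.py
```

```text
yaw 79.8 pos [0.49932 0.12447 0.09464] F [-3.71  0.37  3.35] T [0.141 0.565 0.055] q6 0.225
yaw 78.81 pos [0.49923 0.12449 0.09462] F [-2.76  1.24  1.86] T [0.195 0.573 0.218] q6 0.242
```

Firm stop: total turn about 0.96 rad, 4.8 mm sunk. I relax the twist slightly and release.

```bash
python3 -m handwheel '[[[0,0,-0.0003,0,-0.5],[0,0,0,0,0],[0,0,0,0,0],[0,0,0,0,0]]]' 20 >/dev/null;python3 s.py
python3 -m handwheel '[[[0.03,0,0,0,0],[0.03,0,0,0,0],[0.03,0,0,0,0],[0.03,0,0,0,0],[0.04,0,0,0,0],[0.04,0,0,0,0]]]'; python3 s.py
```

```text
yaw 79.28 pos [0.49922 0.12447 0.09469] F [-1.61  1.75 -0.01] T [0.159 0.356 0.164] q6 0.234
time: 33.78
eef_pos: [0.4994, 0.1245, 0.0949]
tcp_rot: [0.77, 0.638, 0.0, 0.0]
contact_force: [0.4, 0.8, -0.1]
opening: 0.468
finger_force: 0.0
yaw 79.28 pos [0.49937 0.1245  0.09493] F [ 0.37  0.79 -0.12] T [ 0.03  -0.01  -0.027] q6 0.234
```

```bash
python3 -m handwheel '[[[0.04,0,0,-0.01,0],[0.04,0,0,-0.03,0],[0.04,0,0,-0.03,0],[0.04,0,0,-0.03,0],[0.04,0,0,-0.03,0],[0.04,0,0,-0.02,0],[0.04,0,0,0,0],[0.04,0,0,0,0],[0.04,0,0,0,0],[0.04,0,0,0,0]]]'; python3 - <<'E'
from h import *
w=viewer.read_camera("wrist");s=viewer.read_camera("side");st=get_state();c=cam("wrist",st)
cv2.imwrite("pics/end.png",np.hstack([cv2.resize(s[160:240,240:320],(400,400),interpolation=cv2.INTER_CUBIC),cv2.resize(w[100:340,200:440],(400,400))]))
cs=cam("side")
print("expected pixel of collar underside / rim centre, side:",proj(cs,(.5005,.127,.0808)),proj(cs,(.5005,.127,.08)))
E
```

```text
time: 34.62
eef_pos: [0.4981, 0.1245, 0.2429]
tcp_rot: [0.77, 0.638, -0.001, -0.001]
contact_force: [0.0, 0.5, -0.5]
opening: 0.467
finger_force: 0.0
expected pixel of collar underside / rim centre, side: (np.float64(278.3986002791851), np.float64(194.90966187638747)) (np.float64(278.4158858022959), np.float64(195.1871431943472))
```

View pics/end.png

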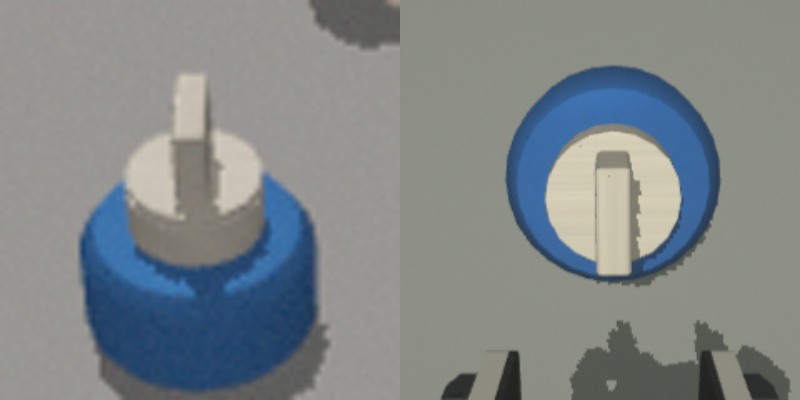

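The final crops show the collar flush and level at the rim, with no gap (side 195,205). The bar stands free and the fingers are well clear. I'm handing the job in.

```bash
python3 -c "
from plant import sign_off
print(sign_off())"
```

```text
the job is handed in; nothing more can be done
None
```

The pot is closed and handed in at about 35 s: the first notch pair jammed (I turned to about 0.3 N m before backing out), the other pair turned freely to its firm stop with the collar down at the rim, and the gripper is clear.

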